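# Bring the cap's marked spot under the test needle and click the needle down

## Task

Slide the carrier sled flat along the granite, without lifting it, until the black spot on its pink cap lies straight under the needle tip, and let go of it there. Then turn the black torque knob clockwise until it clicks past its detent and stays there, which brings the needle down to just above the spot. Leave the spot under the needle, do not strike the needle stand, and leave the thread gauge, the vial and the spare cap alone.

Things in the scene. Friction and masses are not known exactly. Their poses are not given: they have to be found in the camera images.
- sled: Loose carrier sled, 0.32 to 0.6 kg, lying on the granite slab (slab top at z = 20 mm). Aluminium plate 180 x 64 x 10 mm, long along its x; origin at the centre of the plate's underside. A pink flip-top cap (38 mm dia, 30 mm tall, top 46 mm above the underside) is fixed on it at x = +60 mm, and a blue grip block at x = -70 mm.
- sled_mark (a point): Centre of the round black spot (10 mm dia, in a thin white ring) on top of the sled's cap, off the cap's centre: at (67, 6, 46) mm in the sled's frame. Axes as the sled's.
- sled_handle (a point): Grip point of the sled's blue grip block, on its centre line 34 mm above the sled's underside, at (-70, 0, 34) mm in the sled's frame. The block is 44 mm long (x), 16 mm thick (y), and stands from 10 to 46 mm above the sled's underside. Axes as the sled's.
- stand: Fixed needle stand (grey foot, chrome column 28 mm dia and 178 mm tall, a grey arm). Origin on the slab top straight under the needle; the column stands at (120, 150) mm in its frame on an 85 mm square foot 18 mm tall; the arm, 14 mm wide, runs straight from the column to the needle 133 to 149 mm above the slab.
- needle_tip (a point): Lower tip of the thin upright chrome needle (4 mm dia, 9 mm shank higher up, in a yellow 20 mm dia guide bush 126 to 156 mm above the slab). The tip is 60 mm above the slab at the start (14 mm over the cap's top); it moves only straight down, 10 mm, as the torque knob turns to its click, leaving 4 mm over the cap.
- torque_head: Fixed round black phenolic torque head, 84 mm dia, 40 mm tall, chrome band round its foot; origin at the centre of its underside on the slab. It stands either left or right of the sled. On its top a white dot shows the knob's start and a green dot its clicked position.
- knob_grip (a point): Grip point of the black bar knob on the torque head, on the vertical turning axis, 66 mm above the slab. The bar is 50 mm long (along this point's x; white pointer line towards +x), 16 mm thick (y), from 43 to 78 mm above the slab; a chrome disc 50 mm dia and 3 mm thick lies under it. The point turns with the knob.
- torque_knob (a joint): Angle of the bar knob, rad, growing clockwise seen from above: 0 at the start, 1.0 at its stop, where it rests after the click. It resists from the start (about 0.16 Nm, less towards the middle), passes its detent at 0.5 and then snaps on to 1.0; let go earlier it springs back to 0.
- gauge: Loose chrome thread plug gauge standing upright, 44 mm dia foot, 70 mm tall; origin at the centre of its underside. Leave alone.
- vial: Loose squat brown glass vial with a black cap, 42 mm dia, 56 mm tall; origin at the centre of its underside. Leave alone.
- spare_cap: Loose spare pink flip-top cap without a spot, 38 mm dia, 30 mm tall; origin at the centre of its underside. Leave alone.
Things that resemble listed ones, but are neither listed nor needed, are in the scene too. There is more than one size of the sled; the job needs the middle-sized.

How it is judged:
By the outcome, as a careful person would: the job done as asked, in the order asked, and still so for the second after the job is handed in, with the robot touching nothing.
It also fails if it takes over 64 s, if anything falls off the work surface, if the arm or the gripper's body presses on something with over 40 N, if the wrist force passes 120 N, or if a joint passes its speed limit or range.

## Robot

A 6-joint arm with a two-finger parallel gripper is mounted at the origin on the work surface. World frame = base frame: x ahead of the robot, y to its left, z up, the work surface at z = 0. Lengths are in m, angles in rad, forces in N, time in s.
With the tool pointing down it reaches from about 0.275 to 0.875 m from the base axis. Payload 12.5 kg.
Tool frame: the origin (TCP) lies at the very end of the fingers, on their centre line; the grasp point (between the pads) lies 19 mm behind it; z points along the fingers, y is the line along which they close (so a half turn about z gives the same grasp; the last joint's range is limited). The gripper opens to 85 mm and grips with 20 to 120 N. Pads are 22 mm wide; open, the fingers measure 114 mm over their backs; the gripper's body (76 mm by 85 mm) begins 54 mm behind the grasp point. The pads swing forward as they close: fully open they stand 13 mm farther back than shut.
Start: joints at [-1.275, 0.351, 1.652, -0, 1.139, -0.085], TCP at [0.204, -0.511, 0.231] pointing down, gripper open.
Joint ranges: [-2.75, 2.75], [-0.79, 2.1], [0.01, 2.65], [-1.57, 4.71], [0.07, 3.14], [-2.87, 2.87]. Speed limits (rad/s): [2.22, 2.22, 2.79, 3.14, 3.14, 3.14].

## Interface

Orientations are given as a 3x3 rotation matrix whose columns are the frame's x, y, z axes.
In Python, from bench import manip gives the robot as it stands. Calls block until the motion is done:
- manip.move_ptp(position, orientation): joint-space move of the TCP to a pose.
- manip.move_l(position, attitude=None, max_speed=0.15): straight line of the TCP; attitude=None keeps the orientation; max_speed is the mean speed in m/s.
- manip.move_j(angles): joint-space move.
- manip.set_gripper(opening, effort=None): opening from 0.0 (shut) to 1.0 (fully open); effort is the grip in N (None keeps the last); returns when the fingers have stopped.
- manip.dwell(seconds).
- manip.inverse_kinematics(position, orientation): joint angles nearest the present ones, or None.
- manip.grab_frame(name): name is "side" or "top" or "wrist"; returns (picture, depth): 420x560x3 uint8, red, green, blue; 420x560 float32, m along the optical axis (not along the pixel's ray), 0 where there is no reading.
- manip.get_calibration(name): a dict with "camera_matrix" (3x3 intrinsics, pixels), "R" (3x3) and "t" (3): a world point X has camera coordinates R X + t. Camera axes: x right, y down, z forward; pixel columns grow to the right and rows downward; lengths in m; the calibration is good to about 2 mm. A picture is of the moment at which its call begins: read the wrist's pose just before it. get_calibration takes no time and is no camera call; for the wrist camera it gives the pose at the moment of the call.
A pose or a line that the arm cannot do raises manip.Unreachable and nothing moves.
- manip.sign_off(): hands the job in; it is judged then, once.
Trained networks look in the newest picture that a camera, given by its name, has taken for a name from the list of things; names that differ only in an ending like _2 or _b are one class to them, and where a whole thing is asked for, a point or a joint stands for the part that bears it (a point fixed in the world has none). Each returns a list of dicts, best first, with "confidence" (0 to 1); they miss things now and then, are a little off and sometimes report something else, mostly with a low value. They report only what shows in the picture. A call takes as long as a camera call. They do not tell look-alikes from the thing itself.
- manip.look_for(camera, name): "at" ([x, y, z] in m, in world coordinates, good to about 4 mm: the middle of the surface that is visible of it).
Readings, each from a call of its own:
- manip.current_time(): time.
- manip.current_qpos(): joint angles.
- manip.current_joint_vel(): joint speeds.
- manip.current_joint_torque(): joint torques, N m.
- manip.current_ee_pos(): TCP position.
- manip.current_tcp_rot(): TCP orientation.
- manip.current_force(): force on the tool from outside, world axes, zero at the start.
- manip.current_ft_torque(): the same for the moment, N m.
- manip.current_grip_width(): opening from 0.0 (shut) to 1.0 (fully open).
- manip.current_grip_force(): force on a finger pad.
Only numpy, scipy, OpenCV 4.12 (cv2) and the standard library are available. Lean on these libraries where they do the work, as an engineer would, in place of code of your own. Each camera call takes 0.05 s, during which the arm holds its last target. There are 200 camera calls.

## Working session

There is one attempt and no reset: what is moved stays moved. The work goes in short steps, each a Python script; the robot and the scene stay as the last script left them, time stands still between calls to the robot, and variables do not carry over. Pictures are saved under pics/ and viewed, at most 10 in all, crops included, and the job is handed in when it is done.

```bash
ls; mkdir -p pics
python3 - <<'E'
from bench import manip
import cv2, numpy as np
for c in ["top","side"]:
    p,d=manip.grab_frame(c); cv2.imwrite(f"pics/{c}0.png",p[:,:,::-1]); np.savez(f"{c}0.npz",p=p,d=d)
    k=manip.get_calibration(c); print(c,k["R"].round(3).tolist(),k["t"].round(3),k["camera_matrix"].round(0).tolist())
    for n in ["sled","sled_mark","sled_handle","stand","needle_tip","torque_head","knob_grip","gauge","vial","spare_cap"]:
        for r in manip.look_for(c,n): print(c,n,np.round(r["at"],3),round(r["confidence"],2))
print(manip.current_time())
E
```

```text
pics
top [[-0.011, -1.0, -0.015], [-0.994, 0.013, -0.111], [0.111, 0.014, -0.994]] [0.007 0.51  0.966] [[389.0, 0.0, 279.0], [0.0, 389.0, 207.0], [0.0, 0.0, 1.0]]
top sled [ 0.176 -0.309  0.007] 0.82
top sled [ 0.544 -0.048  0.032] 0.77
top sled [0.205 0.304 0.006] 0.73
top sled_mark [ 0.178 -0.304  0.015] 0.89
top sled_mark [ 0.542 -0.044  0.031] 0.84
top sled_mark [0.21  0.297 0.007] 0.57
top sled_handle [0.205 0.295 0.005] 0.93
top sled_handle [ 0.54  -0.044  0.028] 0.72
top sled_handle [ 0.177 -0.307  0.015] 0.62
top stand [0.795 0.12  0.153] 0.87
top stand [ 0.78  -0.148  0.052] 0.49
top needle_tip [0.506 0.265 0.06 ] 0.4
top torque_head [0.507 0.262 0.059] 0.89
top knob_grip [0.506 0.268 0.078] 0.83
top gauge [ 0.46  -0.262  0.085] 0.84
top gauge [ 0.657 -0.264  0.062] 0.69
top gauge [ 0.543 -0.042  0.029] 0.68
top vial [ 0.657 -0.264  0.058] 0.63
top spare_cap [ 0.777 -0.145  0.05 ] 0.46
side [[0.99, -0.138, -0.001], [-0.072, -0.512, -0.856], [0.117, 0.848, -0.517]] [-0.48   0.113  0.907] [[385.0, 0.0, 281.0], [0.0, 385.0, 207.0], [0.0, 0.0, 1.0]]
side sled [0.208 0.254 0.007] 0.82
side sled [ 0.541 -0.059  0.032] 0.75
side sled [0.504 0.252 0.057] 0.38
side sled_mark [0.208 0.253 0.007] 0.83
side sled_mark [ 0.54  -0.055  0.032] 0.72
side sled_mark [ 0.177 -0.315  0.013] 0.62
side sled_mark [ 0.46  -0.277  0.061] 0.31
side sled_handle [ 0.541 -0.06   0.026] 0.87
side sled_handle [0.204 0.257 0.009] 0.82
side sled_handle [ 0.179 -0.313  0.015] 0.56
side stand [0.805 0.112 0.12 ] 0.85
side needle_tip [ 0.542 -0.06   0.028] 0.7
side needle_tip [0.668 0.009 0.134] 0.67
side torque_head [0.665 0.008 0.131] 0.74
side torque_head [0.503 0.252 0.059] 0.66
side knob_grip [0.507 0.266 0.075] 0.51
side vial [ 0.661 -0.283  0.052] 0.9
side spare_cap [ 0.774 -0.155  0.047] 0.68
1.1
```

View pics/top0.png

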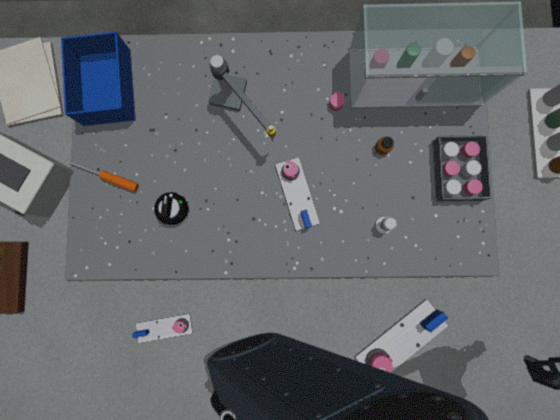

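View pics/side0.png

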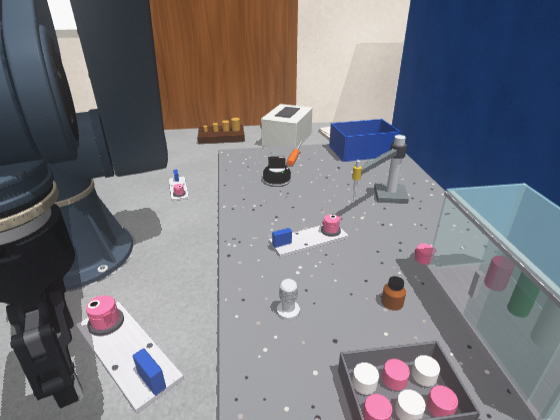

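The three sled candidates in the top picture are the small one at (163,328), the large one at (402,340), both on the bench, and one at (297,195) on the granite. The last fits: it is middle-sized and lies on the slab. The needle bush is yellow at (271,131), the column is at (218,65), and the torque head is at (171,208). Next I'll measure and make a confirming crop.

```bash
cat > h.py <<'E'
from bench import manip
import cv2, numpy as np
def ray(k,uv,z):
    "intersect pixel ray with world plane z"
    R,t,K=k["R"],k["t"],k["camera_matrix"]; c=-R.T@t
    d=R.T@np.linalg.solve(K,[uv[0],uv[1],1.]); return c+d*(z-c[2])/d[2]
def proj(k,X):
    x=k["camera_matrix"]@(k["R"]@np.asarray(X,float)+k["t"]); return x[:2]/x[2]
def blobs(p,lo,hi,amin=15):
    m=cv2.inRange(cv2.cvtColor(p,cv2.COLOR_RGB2HSV),np.array(lo),np.array(hi))
    n,_,s,c=cv2.connectedComponentsWithStats(m)
    return [(c[i],s[i]) for i in range(1,n) if s[i][4]>=amin]
BLUE=((105,150,60),(130,255,255)); PINK=((160,90,90),(179,255,255)); YEL=((20,120,90),(35,255,255))
def down(yaw):  # tool z down, tool y (closing line) at angle yaw+90deg
    c,s=np.cos(yaw),np.sin(yaw); return np.array([[c,s,0],[s,-c,0],[0,0,-1.]])
E
python3 - <<'E'
from h import *
for c in ["top","side"]:
    f=np.load(f"{c}0.npz"); p,d=f["p"],f["d"]; k=manip.get_calibration(c)
    for n,r,z in [("blue",BLUE,.066),("pink",PINK,.066),("yel",YEL,.176)]:
        for b,s in blobs(p,*r): print(c,n,b.round(1),s.tolist(),ray(k,b,z).round(3), 'd',d[int(b[1]),int(b[0])].round(3))
p=np.load("top0.npz")["p"]; k=manip.get_calibration("top")
# plate: bright, low saturation, at slab
m=cv2.inRange(cv2.cvtColor(p,cv2.COLOR_RGB2HSV),(0,0,140),(179,60,255)); m[:150]=0;m[235:]=0;m[:,:265]=0;m[:,330:]=0
m=cv2.morphologyEx(m,cv2.MORPH_CLOSE,np.ones((9,9)))
pts=np.argwhere(m)[:,::-1].astype(float); w=np.array([ray(k,q,.03)[:2] for q in pts]).astype(np.float32); print(cv2.minAreaRect(w),len(w))
print("col top",ray(k,(218,61),.198))
crop=[cv2.resize(p[a:b,x:y],(390,290),interpolation=cv2.INTER_CUBIC) for a,b,x,y in [(110,240,200,375),(175,245,130,225)]]
cv2.imwrite("pics/crop1.png",np.hstack(crop)[:,:,::-1])
E
```

```text
top blue [97.7 79.1] [62, 32, 73, 88, 4373] [0.842 0.462 0.066] d 1.042
top blue [305.6 218.7] [301, 211, 10, 17, 92] [ 0.475 -0.065  0.066] d 0.952
top blue [435.6 321.2] [425, 312, 23, 19, 199] [ 0.228 -0.368  0.066] d 0.927
top blue [139.5 333.4] [133, 331, 15, 6, 61] [0.206 0.335 0.066] d 0.961
top pink [336.9 100. ] [330, 92, 14, 17, 155] [ 0.775 -0.15   0.066] d 1.001
top pink [472.1 148.6] [464, 141, 16, 16, 169] [ 0.644 -0.481  0.066] d 0.977
top pink [452.5 168.2] [445, 161, 15, 15, 140] [ 0.596 -0.43   0.066] d 0.972
top pink [288.7 173.6] [283, 168, 14, 10, 50] [ 0.588 -0.026  0.066] d 0.966
top pink [474.5 186.5] [467, 180, 16, 15, 183] [ 0.549 -0.481  0.066] d 0.966
top pink [179.3 326.8] [173, 321, 14, 12, 94] [0.22  0.24  0.066] d 0.958
top pink [382.  362.2] [371, 355, 21, 18, 255] [ 0.136 -0.238  0.066] d 0.919
top yel [271.1 130.8] [267, 127, 9, 8, 40] [0.663 0.014 0.176] d 0.857
side blue [476.5  94.9] [332, 0, 228, 206, 30408] [1.571 0.947 0.066] d 1.976
side blue [175.8 174.3] [174, 170, 5, 11, 31] [0.213 0.268 0.066] d 1.197
side blue [281.9 236.1] [273, 228, 19
[... 201 characters left out ...]
pink [331.  223.9] [323, 215, 18, 18, 239] [ 0.596 -0.05   0.066] d 0.905
side pink [422.8 253.2] [415, 244, 18, 21, 274] [ 0.759 -0.185  0.066] d 0.832
side pink [103.2 313.2] [86, 296, 33, 34, 772] [ 0.139 -0.266  0.066] d 0.671
side pink [395.5 374.2] [382, 359, 28, 32, 683] [ 0.591 -0.449  0.066] d 0.575
side pink [441.8 401. ] [427, 385, 31, 32, 777] [ 0.638 -0.497  0.066] d 0.538
side pink [376.9 407.7] [363, 394, 30, 26, 643] [ 0.547 -0.494  0.066] d 0.53
side yel [356.6 172.6] [353, 166, 9, 14, 100] [ 0.659 -0.012  0.176] d 0.904
((0.5389792323112488, -0.052353158593177795), (0.14616848528385162, 0.18912410736083984), 79.02696990966797) 1621
col top [0.81724534 0.12906907 0.198     ]
```

View pics/crop1.png

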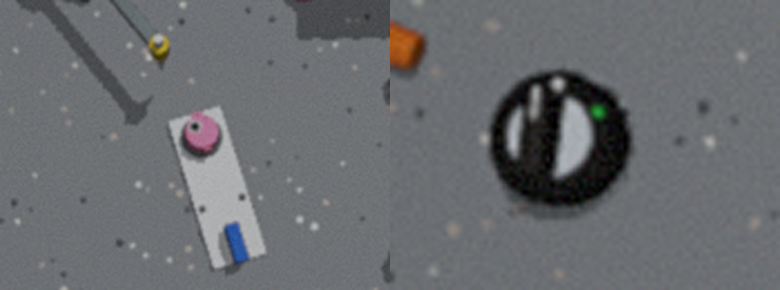

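The crop confirms it: the granite sled has the spotted cap (spot at crop pixel (195,126)) and the blue grip. The knob pointer is at the white dot, and green lies clockwise of it. I'll look closer with the wrist camera.

Run:
```python
from h import *
k=manip.get_calibration("wrist"); R=manip.current_tcp_rot(); p=manip.current_ee_pos()
c=-k["R"].T@k["t"]; print("cam in tool",(R.T@(c-p)).round(3),"axes",(k["R"]@R).round(2).tolist(), R.round(2).tolist())
for yaw in (0.25,0.25+np.pi,0.25-np.pi): print(yaw,manip.inverse_kinematics([.47,-.06,.3],down(yaw)))
manip.move_ptp([.44,-.06,.30],down(.25))
k=manip.get_calibration("wrist"); p,d=manip.grab_frame("wrist"); np.savez("w1.npz",p=p,d=d,**k)
cv2.imwrite("pics/w1.png",p[:,:,::-1])
for n in ["sled_mark","sled_handle","needle_tip","knob_grip"]:
    for r in manip.look_for("wrist",n): print(n,np.round(r["at"],3),round(r["confidence"],2))
for n,r,z in [("blue",BLUE,.066),("pink",PINK,.066),("yel",YEL,.146)]:
    for b,s in blobs(p,*r): print(n,b.round(1),s.tolist(),ray(k,b,z).round(4))
print(manip.current_time())
```

```text
cam in tool [ 0.075  0.    -0.142] axes [[-0.0, 1.0, -0.0], [-0.95, -0.0, -0.3], [-0.3, 0.0, 0.95]] [[0.93, 0.37, -0.0], [0.37, -0.93, 0.0], [0.0, -0.0, -1.0]]
0.25 [-2.25270726e-01  1.41457884e-01  1.74904421e+00 -4.44089210e-16
  1.25109056e+00  1.09552560e+00]
3.391592653589793 [-2.25270726e-01  1.41457884e-01  1.74904421e+00 -4.44089210e-16
  1.25109056e+00 -2.04606705e+00]
-2.891592653589793 [-2.25270726e-01  1.41457884e-01  1.74904421e+00 -4.44089210e-16
  1.25109056e+00 -2.04606705e+00]
sled_mark [ 0.163 -0.264  0.012] 0.89
sled_mark [ 0.532 -0.052  0.027] 0.57
sled_mark [0.223 0.236 0.009] 0.55
sled_handle [ 0.534 -0.052  0.03 ] 0.82
sled_handle [0.222 0.237 0.013] 0.76
sled_handle [ 0.16  -0.266  0.012] 0.69
blue [291.6 132.6] [284, 110, 16, 45, 649] [ 0.4761 -0.0659  0.066 ]
pink [288.1   6. ] [271, 0, 36, 17, 358] [ 0.5857 -0.0334  0.066 ]
pink [  3.4 267.1] [0, 258, 11, 23, 122] [0.251  0.2109 0.066 ]
pink [352.5 393.4] [346, 388, 15, 12, 95] [ 0.1784 -0.2253  0.066 ]
3.2083
```

View pics/w1.png

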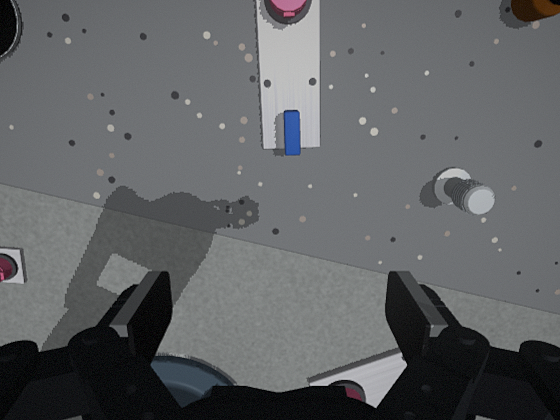

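Wrist view: the sled is at (290,70), with its grip at (292,133), and the fingers are at the bottom. The camera sits on tool +x. Flipping the tool by a half turn keeps the camera away from the needle and lets it see the spot and needle while gripping.

Run:
```python
from h import *
yaw=.25+np.pi
for i,pos in enumerate([[.50,-.06,.26],[.47,0.02,.16]]):
    (manip.move_ptp if i==0 else manip.move_l)(pos,down(yaw))
    k=manip.get_calibration("wrist"); p,d=manip.grab_frame("wrist"); np.savez(f"w{i+2}.npz",p=p,d=d,**k)
    cv2.imwrite(f"pics/w{i+2}.png",p[:,:,::-1])
    for n in ["sled_mark","needle_tip"]:
        for r in manip.look_for("wrist",n): print(n,np.round(r["at"],3),round(r["confidence"],2))
    for n,r,z in [("blue",BLUE,.066),("pink",PINK,.066),("yel",YEL,.161)]:
        for b,s in blobs(p,*r): print(n,b.round(1),s.tolist(),ray(k,b,z).round(4))
print(manip.current_time())
a,b=[cv2.imread(f"pics/w{j}.png") for j in (2,3)]
cv2.imwrite("pics/w23.png",cv2.resize(np.vstack([a[:300],b[:300]]),(560,600)))
```

```text
sled_mark [ 0.536 -0.05   0.027] 0.67
needle_tip [0.667 0.011 0.119] 0.78
blue [278.7 148.8] [270, 125, 18, 48, 763] [ 0.4743 -0.0668  0.066 ]
pink [282.2 271.2] [266, 250, 36, 46, 1066] [ 0.5935 -0.0327  0.066 ]
pink [159.  371.1] [154, 365, 9, 14, 27] [ 0.7468 -0.1348  0.066 ]
sled_mark [ 0.527 -0.046  0.029] 0.75
blue [152.4 183.9] [137, 152, 32, 65, 1429] [ 0.4735 -0.0661  0.066 ]
pink [189.4 321.2] [173, 309, 30, 39, 187] [ 0.5716 -0.0237  0.066 ]
pink [176.  347.5] [154, 323, 46, 50, 1242] [ 0.5973 -0.0295  0.066 ]
7.1583
```

View pics/w23.png

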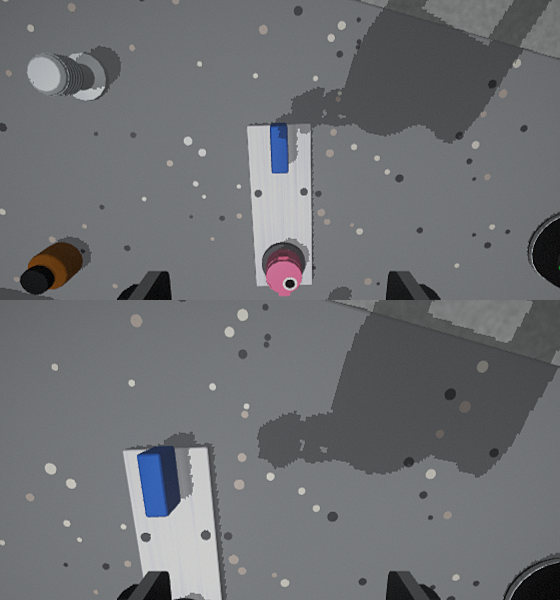

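w2 shows the sled with its spot at (290,283) and its grip at (279,149). The gauge, vial and head edge are to the sides. Next I'll fit the needle axis from the bush's depth points and the chrome needle pixels, then compute the sled yaw.

Run:
```python
from h import *
from scipy.optimize import least_squares
def cloud(k,d,m):
    v,u=np.nonzero(m&(d>0)); K=k["camera_matrix"]
    X=np.linalg.solve(K,np.stack([u,v,np.ones_like(u)]).astype(float))*d[v,u]
    return (k["R"].T@(X-np.asarray(k["t"])[:,None])).T
for c in ["top","side"]:
    f=np.load(f"{c}0.npz"); p,d=f["p"],f["d"]; k=manip.get_calibration(c)
    m=cv2.inRange(cv2.cvtColor(p,cv2.COLOR_RGB2HSV),np.array((18,90,60)),np.array((38,255,255)))>0
    P=cloud(k,d,m); P=P[(abs(P[:,0]-.663)<.03)&(abs(P[:,1]-.01)<.03)]
    print(c,len(P),P.min(0).round(3),P.max(0).round(3),P.mean(0).round(4))
    if c=="side":
        S=P[P[:,2]<.172]; r=least_squares(lambda q:np.hypot(S[:,0]-q[0],S[:,1]-q[1])-.010,[.663,.01],loss="soft_l1",f_scale=.001); print("circ",r.x.round(4))
        print("bush centre pix",proj(k,[*r.x,.161]),"tip pix pred",proj(k,[*r.x,.08]))
    print(c,"pred of (.665,.011,.161)",proj(k,[.665,.011,.161]))
f=np.load("w2.npz"); k={n:f[n] for n in ("R","t","camera_matrix")}
a=ray(k,(289.5,283.5),.066); b=ray(k,(278.7,148.8),.066)
print("mark",a.round(4),"dist",np.hypot(*(a-b)[:2]),"yaw",np.arctan2((a-b)[1],(a-b)[0])-np.arctan2(6,137))
# finer mark: dark blob within ring
print("needle in w2",proj(k,[.665,.011,.08]),proj(k,[.665,.011,.126]))
P=np.load("side0.npz")["p"][140:260,290:430]; W=f["p"][260:420,200:400]
cv2.imwrite("pics/n1.png",np.hstack([cv2.resize(P,(460,400),interpolation=cv2.INTER_CUBIC),cv2.resize(W,(340,400))])[:,:,::-1])
```

```text
top 61 [0.658 0.005 0.153] [0.675 0.023 0.179] [0.6628 0.0131 0.1716]
top pred of (.665,.011,.161) [272.44087601 132.06242103]
side 108 [0.658 0.002 0.149] [0.677 0.02  0.179] [0.6663 0.0084 0.1653]
circ [0.6683 0.0151]
bush centre pix [356.34404227 173.11584063] tip pix pred [353.06458136 202.52453798]
side pred of (.665,.011,.161) [355.52201945 173.95871913]
mark [ 0.6052 -0.022   0.066 ] dist 0.13838632427952813 yaw 0.2859927061729627
needle in w2 [305.81805695 346.7964834 ] [309.35636124 379.94855153]
```

View pics/n1.png

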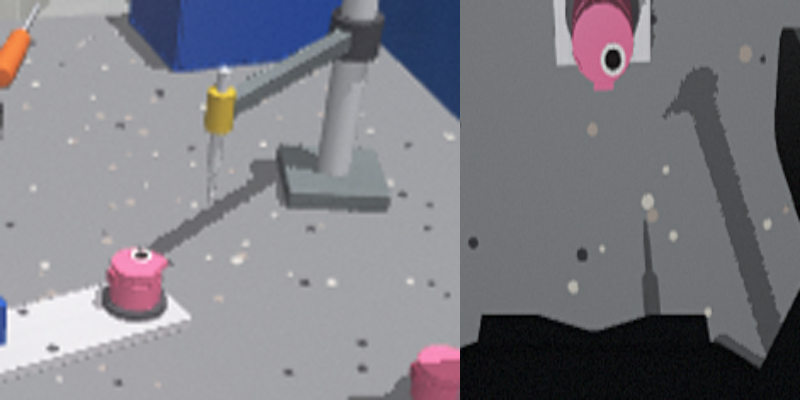

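The needle tip in w2 is at about (310,346), and the spot is at (290,283). Both match the predictions within a few mm, so I'll grip and slide.

Run:
```python
from h import *
f=np.load("w2.npz"); k={n:f[n] for n in ("R","t","camera_matrix")}
mark=ray(k,(289.5,283.5),.066); tip=ray(k,(310,346),.080); print("tip",tip.round(4))
tip=(tip[:2]+[.6683,.0151])/2; d=tip-mark[:2]; print("slide",d.round(4))
yaw=.286+np.pi; g=np.array([.475,-.0665])
manip.move_l([*g,.12],down(yaw)); manip.move_l([*g,.036],max_speed=.08)
print("F",manip.current_force().round(1)); manip.set_gripper(0.0,50); print("grip",manip.current_grip_width(),manip.current_grip_force(),"F",manip.current_force().round(1))
z=manip.current_ee_pos()[2]
manip.move_l([*(g+d),z],max_speed=.05); print("F",manip.current_force().round(1),manip.current_ee_pos().round(4),g+d)
p,dd=manip.grab_frame("side"); cv2.imwrite("pics/s2.png",p[:,:,::-1]); np.savez("s2.npz",p=p,d=dd)
manip.set_gripper(0.45); print("F",manip.current_force().round(1))
q=manip.current_ee_pos(); manip.move_l([q[0],q[1],.12]); manip.move_l([q[0]-.02,q[1],.27])
k=manip.get_calibration("wrist"); p,dd=manip.grab_frame("wrist"); np.savez("w4.npz",p=p,d=dd,**k)
S=np.load("s2.npz")["p"][140:260,290:430]
cv2.imwrite("pics/n2.png",np.hstack([cv2.resize(S,(400,343),interpolation=cv2.INTER_CUBIC),cv2.resize(p[240:412,180:380],(400,343),interpolation=cv2.INTER_CUBIC)])[:,:,::-1])
print(manip.current_time())
for n,r,z in [("blue",BLUE,.066),("pink",PINK,.066)]:
    for b,s in blobs(p,*r): print(n,b.round(1),s.tolist(),ray(k,b,z).round(4))
print("pred mark/tip pix",proj(k,[*tip,.066]),proj(k,[*tip,.08]))
```

```text
tip [0.663 0.015 0.08 ]
slide [0.0604 0.037 ]
F [ 0.2  0.6 -0.8]
grip 0.1829624592160093 49.47576642036438 F [-0.4 -0.2  4.2]
F [-3.6 -1.4  5.3] [ 0.5352 -0.0295  0.0362] [ 0.53542514 -0.02950775]
F [-0.4  0.1 -0.5]
13.6667
blue [272.  193.5] [265, 173, 15, 42, 630] [ 0.5342 -0.0306  0.066 ]
pink [272.1 303.5] [256, 283, 34, 45, 1013] [0.6515 0.0033 0.066 ]
pred mark/tip pix [278.82220352 317.17458798] [278.84492463 325.01217526]
```

View pics/n2.png

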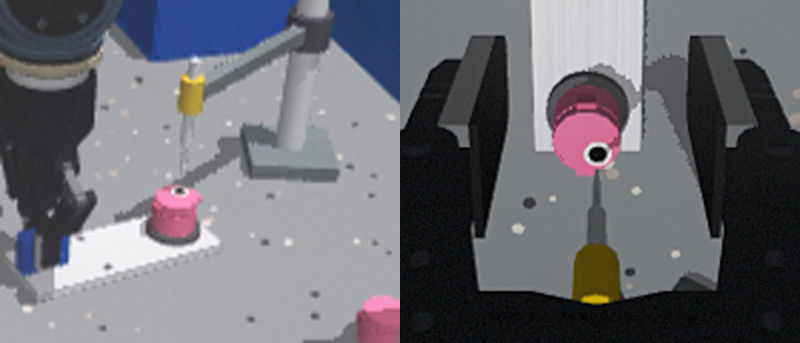

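The spot (wrist crop (597,154), side crop (180,190)) appears straight below the tip (wrist crop about (597,168), side crop (182,178)). I'll check the offset at sub-pixel level and look over the knob at the same time.

Run:
```python
from h import *
f=np.load("w4.npz"); p=f["p"].astype(int)
print("w rows 308-336 u276..282 (R-G):"); 
for v in range(308,336): print(v,[tuple(p[v,u]) for u in range(276,283,2)])
k=manip.get_calibration("side"); a=proj(k,[.666,.015,.08]);b=proj(k,[.666,.015,.066]); print("side tip->mark expected",b-a,a)
s=np.load("s2.npz")["p"]; big=cv2.resize(s[192:217,338:373],(700,500),interpolation=cv2.INTER_NEAREST)
cv2.imwrite("pics/n3.png",big[:,:,::-1])
# knob view
y=.15; manip.move_ptp([.44,.24,.27],down(np.pi+0.0))
k=manip.get_calibration("wrist"); p,d=manip.grab_frame("wrist"); np.savez("w5.npz",p=p,d=d,**k); cv2.imwrite("pics/w5.png",p[:,:,::-1])
for r in manip.look_for("wrist","knob_grip"): print(np.round(r["at"],3),r["confidence"])
```

```text
w rows 308-336 u276..282 (R-G):
308 [(np.int64(212), np.int64(110), np.int64(149)), (np.int64(212), np.int64(109), np.int64(148)), (np.int64(213), np.int64(110), np.int64(148)), (np.int64(213), np.int64(109), np.int64(149))]
309 [(np.int64(214), np.int64(108), np.int64(148)), (np.int64(214), np.int64(107), np.int64(146)), (np.int64(212), np.int64(106), np.int64(146)), (np.int64(212), np.int64(108), np.int64(148))]
310 [(np.int64(212), np.int64(105), np.int64(145)), (np.int64(201), np.int64(111), np.int64(143)), (np.int64(213), np.int64(112), np.int64(151)), (np.int64(217), np.int64(107), np.int64(147))]
311 [(np.int64(210), np.int64(164), np.int64(178)), (np.int64(193), np.int64(174), np.int64(180)), (np.int64(211), np.int64(171), np.int64(182)), (np.int64(214), np.int64(135), np.int64(161))]
312 [(np.int64(219), np.int64(232), np.int64(227)), (np.int64(205), np.int64(214), np.int64(210)), (np.int64(210), np.int64(219), np.int64(215)), (np.int64(218), np.int64(205), np.int64(208))]
313 [(np.int64(194), np.int64(196), np.int64(195)), (np.int64(135), np.int64(137), np.int64(136)), (np.
[... 3601 characters left out ...]
, np.int64(126), np.int64(129))]
333 [(np.int64(99), np.int64(101), np.int64(103)), (np.int64(73), np.int64(75), np.int64(78)), (np.int64(105), np.int64(106), np.int64(109)), (np.int64(122), np.int64(125), np.int64(127))]
334 [(np.int64(97), np.int64(98), np.int64(100)), (np.int64(74), np.int64(75), np.int64(78)), (np.int64(102), np.int64(104), np.int64(107)), (np.int64(125), np.int64(128), np.int64(131))]
335 [(np.int64(97), np.int64(98), np.int64(101)), (np.int64(71), np.int64(73), np.int64(74)), (np.int64(105), np.int64(106), np.int64(109)), (np.int64(123), np.int64(126), np.int64(130))]
side tip->mark expected [-0.53146869  4.82497467] [352.17962319 202.60840498]
[0.506 0.268 0.08 ] 0.92
```

View pics/n3.png

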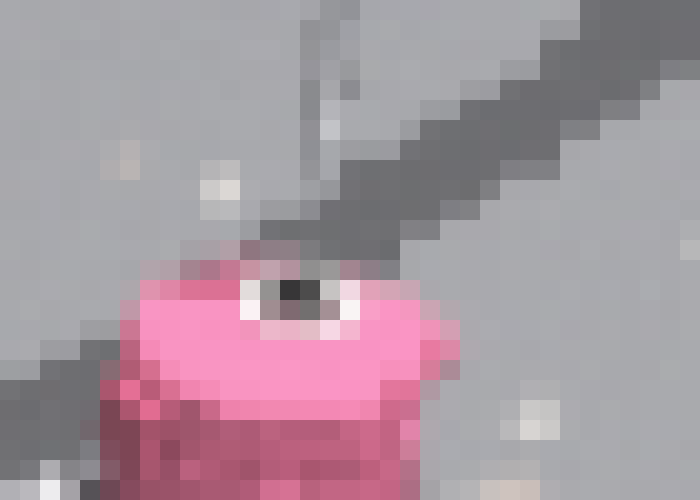

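View pics/w5.png

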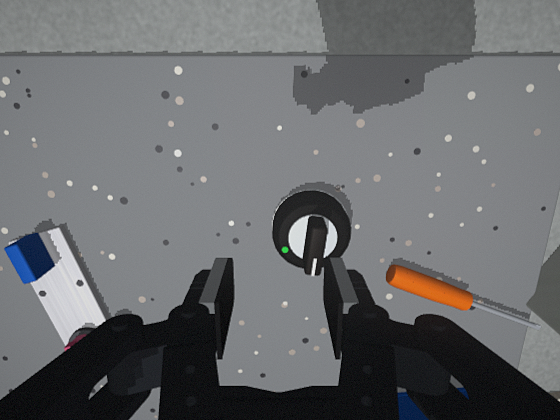

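The spot is within about 1 mm of the point below the tip: in the wrist view the tip-to-spot gap is 7.7 px, against 7.8 px expected if aligned. In w5 the knob bar runs from (316,218) to (313,275) with its pointer towards +x, the green dot is at (285,250), and the head is centred near (312,230). I'll measure the bar from depth.

Run:
```python
from h import *
f=np.load("w5.npz"); K,R,t,d=f["camera_matrix"],f["R"],f["t"],f["d"]
v,u=np.nonzero(d>0); X=np.linalg.solve(K,np.stack([u,v,np.ones_like(u)]).astype(float))*d[v,u]; W=(R.T@(X-t[:,None])).T
near=np.hypot(W[:,0]-.506,W[:,1]-.266)<.06
for lo,hi in [(.092,.104),(.056,.068),(.025,.052)]:
    P=W[near&(W[:,2]>lo)&(W[:,2]<hi)]
    if len(P)>10:
        print(lo,len(P),P[:,2].mean().round(4),cv2.minAreaRect(P[:,:2].astype(np.float32)),[np.round(q,4) for q in cv2.minEnclosingCircle(P[:,:2].astype(np.float32))])
P=W[near&(W[:,2]>.092)&(W[:,2]<.104)][:,:2]; print("pca",cv2.PCACompute(P,mean=None))
k=dict(camera_matrix=K,R=R,t=t)
for b,s in blobs(f["p"],(45,100,60),(80,255,255),5): print("green",b,ray(k,b,.06).round(4))
print([q.round(3) for q in (manip.current_qpos(),)],manip.current_time())
for yaw in (np.pi/2,-np.pi/2,np.pi,0): 
  for cw in (0,1.1): print(yaw,cw,manip.inverse_kinematics([.506,.266,.067],down(yaw-cw)))
```

```text
0.092 865 0.0974 ((0.5062280297279358, 0.2735022008419037), (0.01621425338089466, 0.049456071108579636), 83.61415100097656) [array([0.5063, 0.2736]), np.float64(0.0253)]
0.056 2835 0.0606 ((0.5058430433273315, 0.2729608416557312), (0.0739831030368805, 0.07673544436693192), 34.485652923583984) [array([0.5063, 0.2734]), np.float64(0.0388)]
0.025 702 0.0403 ((0.5030498504638672, 0.2725151479244232), (0.07769879698753357, 0.0840209424495697), 18.428829193115234) [array([0.506 , 0.2732]), np.float64(0.0424)]
pca (array([[0.50496151, 0.27311172]]), array([[ 0.99375268, -0.11160467],
       [ 0.11160467,  0.99375268]]))
green [284.5        249.13043478] [0.5206 0.2448 0.06  ]
[array([ 0.404,  0.222,  1.727, -0.   ,  1.193, -1.165])] 14.85
1.5707963267948966 0 [ 4.02556672e-01  6.04081595e-01  1.71554820e+00 -4.44089210e-16
  8.21962860e-01  4.02556672e-01]
1.5707963267948966 1.1 [ 4.02556672e-01  6.04081595e-01  1.71554820e+00 -4.44089210e-16
  8.21962860e-01  1.50255667e+00]
-1.5707963267948966 0 [ 4.02556672e-01  6.04081595e-01  1.71554820e+00 -4.44089210e-16
  8.21962860e-01 -2.73903598e+00]
-1.5707963267948966 1.1 [ 4.02556672e-01  6.04081595e-01  1.71554820e+00 -4.44089210e-16
  8.21962860e-01 -1.63903598e+00]
3.141592653589793 0 [ 4.02556672e-01  6.04081595e-01  1.71554820e+00 -4.44089210e-16
  8.21962860e-01 -1.16823965e+00]
3.141592653589793 1.1 [ 4.02556672e-01  6.04081595e-01  1.71554820e+00 -4.44089210e-16
  8.21962860e-01 -6.82396549e-02]
0 0 [ 4.02556672e-01  6.04081595e-01  1.71554820e+00 -4.44089210e-16
  8.21962860e-01  1.97335300e+00]
0 1.1 None
```

The axis is at (0.506, 0.2735). The bar's yaw is −0.11, and the green dot lies 0.99 rad clockwise of it, which matches the 1.0 given. Now I'll grip and turn with joint 6.

Run:
```python
from h import *
c=[.506,.2735]; Y=np.pi-.11
manip.move_ptp([*c,.16],down(Y)); manip.set_gripper(.6); manip.move_l([*c,.068],max_speed=.08)
print("F",manip.current_force().round(1)); manip.set_gripper(0.0,60)
print("grip",manip.current_grip_width(),manip.current_grip_force(),manip.current_force().round(1))
q0=manip.current_qpos().copy()
for a in (.2,.4,.6,.8,1.0):
    q=q0.copy(); q[5]+=a; manip.move_j(q); print(a,manip.current_ft_torque().round(2),manip.current_force().round(1))
yaw_now=manip.current_tcp_rot()[:,0]; print("tool x yaw turned",np.arctan2(yaw_now[1],yaw_now[0]))
manip.dwell(.3); manip.set_gripper(.6); manip.dwell(.3)
p=manip.current_ee_pos(); manip.move_l([p[0],p[1],.16])
manip.move_ptp([.44,.24,.27],down(np.pi))
k=manip.get_calibration("wrist"); P,d=manip.grab_frame("wrist")
v,u=np.nonzero(d>0); X=np.linalg.solve(k["camera_matrix"],np.stack([u,v,np.ones_like(u)]).astype(float))*d[v,u]; W=(k["R"].T@(X-k["t"][:,None])).T
m=(np.hypot(W[:,0]-.506,W[:,1]-.2735)<.05)&(W[:,2]>.092)&(W[:,2]<.104)
print("bar",cv2.PCACompute(W[m][:,:2],mean=None))
manip.move_ptp([.5152,-.0295,.27],down(.286+np.pi))
k=manip.get_calibration("wrist"); Q,d=manip.grab_frame("wrist"); S,_=manip.grab_frame("side")
rs=lambda a:cv2.resize(a,(260,300),interpolation=cv2.INTER_CUBIC)
cv2.imwrite("pics/end.png",np.hstack([rs(P[170:300,250:370]),rs(Q[270:400,225:335]),rs(S[140:240,310:400])])[:,:,::-1])
for z in (.066,.07): print(z,proj(k,[.6656,.015,z]))
print(manip.current_time())
```

```text
F [-0.2 -0.4  0.6]
grip 0.1746739123868071 59.5971554517746 [-0.8  4.8  2.5]
0.2 [ 0.63 -0.02  0.13] [ 1.1  5.1 -2.5]
0.4 [1.04 0.   0.05] [ 1.   7.8 -3.4]
0.6 [ 1.33 -0.09 -0.04] [ 2.4 11.1 -5.8]
0.8 [ 1.59 -0.29 -0.1 ] [ 4.1 11.2 -7.1]
1.0 [ 1.8  -0.5  -0.16] [ 6.4 13.4 -8.3]
tool x yaw turned 2.034708422849585
bar (array([[0.50526007, 0.27318227]]), array([[-0.44101293,  0.89750075],
       [ 0.89750075,  0.44101293]]))
0.066 [278.38273368 316.29036526]
0.07 [278.38384827 318.46678631]
23.05
```

View pics/end.png

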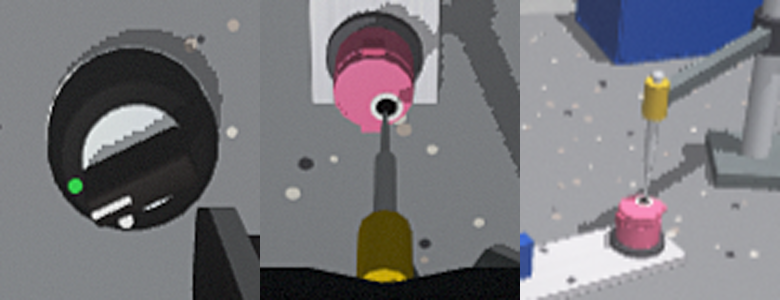

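The pointer has stayed beside the green dot (the bar turned 1.00 rad), and the needle is down just over the black spot (middle crop (386,108)). The robot is clear, so I'm handing in.

```bash
python3 -c "
from bench import manip
print(manip.current_force(), manip.sign_off())"
```

```text
the job is handed in; nothing more can be done
[-0.41092937 -0.27068504 -0.03125244] None
```

The sled was slid to put its spot under the needle to within about 1 mm and let go; the knob was then turned 1.00 rad clockwise and stayed at its stop, with the needle down just above the spot, and the job was handed in at about 23 s.

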